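# Start the mould washer's cleaning run and open the cleaner jug

### The arm

A 6-joint arm with a two-finger parallel gripper is mounted at the origin on the work surface. World frame = base frame: x ahead of the robot, y to its left, z up, the work surface at z = 0. Lengths are in mm, angles in rad, forces in N, time in s.
With the tool pointing down it reaches from about 325 to 850 mm from the base axis. Payload 15.5 kg.
Tool frame: the origin (TCP) lies at the very end of the fingers, on their centre line; the grasp point (between the pads) lies 19 mm behind it; z points along the fingers, y is the direction in which the jaws open and shut (so a half turn about z gives the same grasp; the last joint's range is limited). The gripper opens to 91 mm and grips with 3 to 60 N. Pads are 32 mm wide; open, the fingers measure 118 mm over their backs; the gripper's body (76 mm by 178 mm) begins 60 mm behind the grasp point.
Start: joints at [-1.2, 0.494, 1.345, -0, 1.302, -0.096], TCP at [280.712, -558.415, 213.915] pointing down, gripper open.
Joint ranges: [-2.91, 2.91], [-0.82, 2.16], [0.22, 2.67], [-1.22, 4.37], [0.12, 2.79], [-3.08, 3.08]. Speed limits (rad/s): [1.89, 1.89, 2.57, 3.01, 3.01, 3.01].

### API

Orientations are given as a 3x3 rotation matrix whose columns are the frame's x, y, z axes.
In Python, from workcell import observe, camera, camera_params, finish_job gives the robot as it stands.
- The arm moves only by the tool step_arm, never from a script. Its arguments are lists of equal length, an entry for each row: "turn": the turn, a rotation vector about the tool's x, y, z in degrees, a list of three; "xyz": the shift along the tool's x, y, z in cm, a list of three; "fingers": the opening in per cent of the stroke, from 0 (shut) to 100 (fully open). A call has 1 to 5 rows; each row is the pose to reach, as a shift and turn from the pose measured when the call began, along the tool's axes at that moment; what a row does not reach only later rows make up. A row lasts 1/12 s, in which the tool goes at most 41.7 mm and 7.16 degrees, less where a joint would pass 70% of its speed; a pose out of reach is approached as far as the arm can. A call with a gripper value outside its range is refused whole. The fingers move at their own pace and stop on an object; "newtons" is the grip in N (left out, the last holds). Time passes only in rows, so rows that repeat a pose let the fingers close. It gives the time, the measured TCP pose, the force and the opening at its end, in the units of the state.
- observe(): the state, without advancing time (a new reading comes with each control period).
- camera(name): name is "side" or "top"; returns (picture, depth): 480x640x3 uint8, red, green, blue; 480x640 float32, mm along the optical axis (not along the pixel's ray), 0 where there is no reading.
- camera_params(name): a dict with "fx", "fy", "cx", "cy" (pixels), "R" (3x3) and "t" (3): a world point X has camera coordinates R X + t. Camera axes: x right, y down, z forward; pixel columns grow to the right and rows downward; lengths in mm; the calibration is good to about 2 mm. A picture is of the moment at which its call begins. camera_params takes no time and is no camera call.
- finish_job(): hands the job in, once; it reports no verdict.
The state is a dict: "clock": time; "q": joint angles; "joint_vel": joint speeds; "tau": joint torques, N m; "tcp_pos": TCP position; "tool_rot": TCP orientation; "ft_force": force on the tool from outside, world axes, zero at the start; "moment": the same for the moment, N m; "width": finger opening in mm.
Only numpy, scipy, OpenCV 4.12 (cv2) and the standard library are available. Lean on these libraries where they do the work, as an engineer would, in place of code of your own. Each camera call takes 0.05 s, during which the arm holds its last target. There are 200 camera calls.

### The job

Set the mould washer for cleaning: on its key panel press the red key, then the yellow key, then the blue key, each fully down and let up again before the next, and never press the white one. Then open the cleaner jug for dosing: grip its orange safety cap, push it down, keep pushing while you twist it anticlockwise about a quarter turn until it is free, and lift it straight up. Finish still holding the cap in the gripper, level and still, with its underside about 6 cm above the jug's mouth, and leave the chocolate mould, the scraper and the bowl where they are.

Things in the scene. Friction and masses are not known exactly. Their poses are not given: they have to be found in the camera images.
- panel: the mould washer's key panel: grey box with a steel top, 110 x 260 mm, 47 mm high, fixed to the counter. Origin: centre of its underside; z up, y along its length. Four round keys stand in one row along its y, 54 mm apart, at -81, -27, 27 and 81 mm; which colour is where varies
- red_key_top (a point): centre of the top face of the red key, a round cap of 30 mm diameter in a flat black housing of 46 mm diameter; z is up, the top stands about 69 mm above the counter and 10 mm above its housing
- red_key (a joint): how far the red key is down: 0 at rest, 0.006 m fully down; a spring lifts it when let go; 1.5 N starts it and 5 N holds it fully down; counts as fully down from 0.0045 m
- yellow_key_top (a point): centre of the top face of the yellow key, a round cap of 30 mm diameter in a flat black housing of 46 mm diameter; z is up, the top stands about 69 mm above the counter and 10 mm above its housing
- yellow_key (a joint): how far the yellow key is down: 0 at rest, 0.006 m fully down; a spring lifts it when let go; 1.5 N starts it and 5 N holds it fully down; counts as fully down from 0.0045 m
- blue_key_top (a point): centre of the top face of the blue key, a round cap of 30 mm diameter in a flat black housing of 46 mm diameter; z is up, the top stands about 69 mm above the counter and 10 mm above its housing
- blue_key (a joint): how far the blue key is down: 0 at rest, 0.006 m fully down; a spring lifts it when let go; 1.5 N starts it and 5 N holds it fully down; counts as fully down from 0.0045 m
- white_key_top (a point): centre of the top face of the white key, a round cap of 30 mm diameter in a flat black housing of 46 mm diameter; z is up, the top stands about 69 mm above the counter and 10 mm above its housing
- white_key (a joint): how far the white key is down: 0 at rest, 0.006 m fully down; a spring lifts it when let go; 1.5 N starts it and 5 N holds it fully down; this key must not be pressed
- jug: the cleaner jug: white plastic, 90 x 110 mm and 149 mm high to the shoulder, blue panels on its front and back, fixed in a low steel bracket (130 x 140 mm foot) that keeps it from turning or lifting. Origin: centre of the underside, on the jug's axis; z up. The shoulder narrows to a collar 48 mm in diameter whose top is at 185 mm; the cap sits over the neck above it
- jug_mouth (a point): the mouth of the jug, on its axis: top of the grey spring plug in the neck with the cap off, 222.5 mm above the counter; z up
- cap: the orange push-and-turn safety cap, an upside-down round cup: 50 mm outside diameter, 32 mm high, ribbed, about 35 g, a white pointer bar on top along its +x. Origin: centre of its underside (open end), 193 mm above the counter when closed; z up. Closed, its x lies along the jug's x. Turned 55 to 125 degrees anticlockwise from there (aim at 70 to 90) it is free and lifts straight off
- cap_center (a point): centre of the cap, half-way up its height (16 mm from its underside and its top), where to grip it: 209 mm above the counter when closed. When closed, catches let the cap turn no more than a few degrees and keep it on; pushed down 4 mm it clears them, and held down it turns anticlockwise (seen from above, positive about z); clockwise is blocked
- jug_plug (a joint): how far the spring plug in the jug's neck, under the cap, is pushed in: about 0.0015 m when closed (5 N up on the cap), 0.0055 m (9 N) when the cap clears its catches, 0.0085 m at the firm stop (12 N; push with about 15 N), 0 with the cap off. Once free the spring nudges the cap up, so lift at once
- mould: clear chocolate mould with brown cells, 135 x 260 x 22 mm, lying loose beyond the panel; origin: centre of underside; leave alone
- scraper: wide steel chocolate scraper with wooden handle lying loose to the left of the jug: blade 100 x 170 mm from origin to +x, handle 110 mm to -x, 23 mm thick; leave alone
- bowl: loose steel bowl, 150 mm across, 70 mm high, to the robot's left; origin: centre of underside; leave alone
Mind the look-alikes: they are no part of the job. There is more than one size of the cap; the one meant has the size given above.

How it is judged:
By the outcome, as a careful person would: the job done as asked, in the order asked, and still so for the second after the job is handed in, while the arm keeps its last pose, push and grip.
It also fails if it takes over 64 s, if anything falls off the work surface, if the arm or the gripper's body presses on something with over 40 N, if the wrist force passes 120 N, or if a joint passes its speed limit or range.

## Working session

There is one attempt and no reset: what is moved stays moved. The work goes in short steps, Python scripts to look and compute and a tool call to move; the robot and the scene stay as the last step left them, time stands still between calls to the robot, and variables do not carry over. Pictures are saved under pics/ and viewed, on a budget of 10 in all, crops included, one or two more only if the job needs it, and the job is handed in when it is done.

Besides the shell and the picture viewer there is one more tool, called in YAML: its name, and indented under it one key for each argument. step_arm: Moves the arm, as the interface text tells. Its arguments: {"type":"object","properties":{"turn":{"type":"array"},"xyz":{"type":"array"},"fingers":{"type":"array"},"newtons":{"type":"number"}},"required":["turn","xyz","fingers"]}

```bash
mkdir -p pics; ls; python3 - <<'E'
from workcell import *
import cv2, numpy as np
s=observe();print(s['clock'],s['tcp_pos'],np.round(s['tool_rot'],3).tolist(),s['width'],s['ft_force'])
for n in('side','top'):
    p,d=camera(n);cv2.imwrite(f'pics/{n}0.png',p[:,:,::-1]);np.save(f'{n}0.npy',d);np.save(f'{n}0p.npy',p)
    c=camera_params(n);print(n,{k:np.round(v,3).tolist() for k,v in c.items()})
E
```

```text
pics
0.0 [ 280.54554861 -558.0607718   213.34916986] [[0.893, 0.449, -0.0], [0.449, -0.893, 0.001], [0.0, -0.001, -1.0]] 91.40719776431361 [-0.33022374  0.46443721 -0.56955689]
side {'fx': 554.385, 'fy': 554.385, 'cx': 309.978, 'cy': 239.091, 'R': [[-0.733, -0.681, -0.006], [-0.328, 0.361, -0.873], [0.596, -0.638, -0.487]], 't': [457.505, 309.511, 920.718]}
top {'fx': 508.264, 'fy': 508.264, 'cx': 316.463, 'cy': 240.516, 'R': [[-0.023, -1.0, 0.002], [-0.985, 0.022, -0.17], [0.17, -0.006, -0.985]], 't': [67.705, 579.645, 1025.18]}
```

View pics/side0.png

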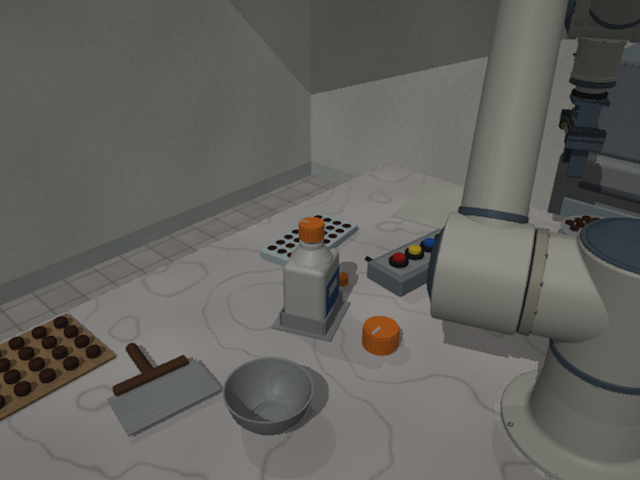

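View pics/top0.png

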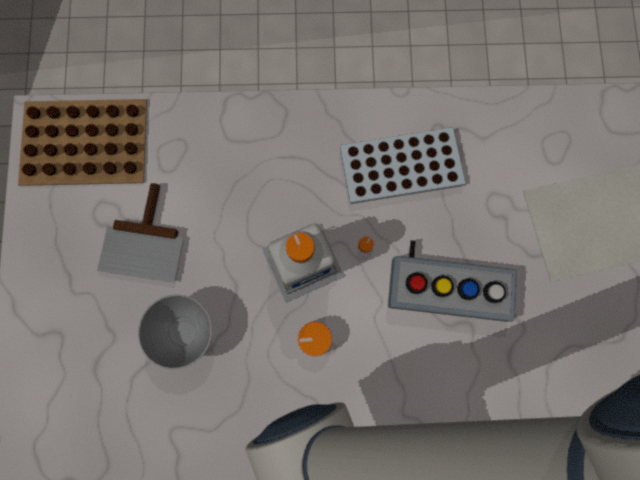

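The top view shows the keys: red (417,282), yellow (443,286), blue (469,289) and white (495,292). Three things could be taken for the cap: the one on the jug at (300,247), a large loose one at (315,338) and a small one at (366,244). By the description I choose the one on the jug. Next I measure it from both views and check it in one crop.

```bash
cat > h.py <<'E'
import numpy as np, cv2
from workcell import *
def bp(n,uv,d):
    c=camera_params(n);R=np.array(c['R']);t=np.array(c['t']);uv=np.atleast_2d(uv).astype(float);d=np.asarray(d,float)
    X=np.c_[(uv[:,0]-c['cx'])/c['fx']*d,(uv[:,1]-c['cy'])/c['fy']*d,d]
    return (X-t)@R
def seg(p,col,box):
    h=cv2.cvtColor(p,cv2.COLOR_RGB2HSV).astype(int);H,S,V=h[...,0],h[...,1],h[...,2]
    m={'red':((H<5)|(H>172))&(S>170)&(V>80),'yellow':(H>22)&(H<35)&(S>150)&(V>80),'blue':(H>105)&(H<125)&(S>150)&(V>80),
       'white':(S<40)&(V>150),'orange':(H>=5)&(H<20)&(S>170)&(V>90)}[col]
    o=np.zeros_like(m);x0,y0,x1,y1=box;o[y0:y1,x0:x1]=m[y0:y1,x0:x1];return o
def pts(n,p,d,col,box):
    v,u=np.nonzero(seg(p,col,box)&(d>0));return bp(n,np.c_[u,v],d[v,u]),np.c_[u,v]
def topface(P,th=3):
    z=np.percentile(P[:,2],90);Q=P[abs(P[:,2]-z)<th];(c,r)=cv2.minEnclosingCircle(Q[:,:2].astype(np.float32));return np.round([*Q.mean(0),*c,2*r,len(Q)],1)
E
python3 - <<'E'
from h import *
B={'top':{'red':(400,265,432,298),'yellow':(428,268,458,303),'blue':(455,272,484,306),'white':(482,276,510,308),'orange':(280,228,320,268)},
'side':{'red':(385,245,412,272),'yellow':(404,238,426,262),'orange':(292,212,332,246)}}
for n in B:
    p,d=np.load(n+'0p.npy'),np.load(n+'0.npy')
    for c,b in B[n].items():
        P,uv=pts(n,p,d,c,b);print(n,c,len(P),topface(P),'zmax',P[:,2].max().round(1), 'uv',uv.mean(0).round(1))
    if n=='top':
        P,_=pts(n,p,d,'white',(285,230,315,258));P=P[P[:,2]>205];q=P.mean(0);w,V=np.linalg.eigh(np.cov(P[:,:2].T));print('pointer',len(P),q,V[:,1],w)
        # panel steel rim check: loose caps
        for b in ((295,318,335,360),(355,232,378,256)): print('loose',topface(pts(n,p,d,'orange',b)[0]))
a=np.load('top0p.npy')[215:310,260:520,::-1];cv2.imwrite('pics/c1.png',cv2.resize(a,None,fx=3,fy=3,interpolation=cv2.INTER_CUBIC))
E
```

```text
top red 161 [ 486.5 -149.7   70.5  486.3 -149.4   28.2   93. ] zmax 73.5 uv [417.1 282.5]
top yellow 182 [ 478.3 -203.8   70.2  479.2 -202.5   30.2  113. ] zmax 73.2 uv [443.3 285.3]
top blue 161 [ 471.8 -256.5   70.5  471.2 -256.2   28.8   91. ] zmax 74.6 uv [469.6 288.4]Traceback (most recent call last):
  File "<stdin>", line 7, in <module>
  File "h.py", line 15, in topface
    z=np.percentile(P[:,2],90);Q=P[abs(P[:,2]-z)<th];(c,r)=cv2.minEnclosingCircle(Q[:,:2].astype(np.float32));return np.round([*Q.mean(0),*c,2*r,len(Q)],1)
    return _quantile_unchecked(
        a, q, axis, out, overwrite_input, method, keepdims, weights)
    return _ureduce(a,
                    func=_quantile_ureduce_func,
    ...<5 lines>...
                    overwrite_input=overwrite_input,
                    method=method)
    r = func(a, **kwargs)
    result = _quantile(arr,
                       quantiles=q,
    ...<2 lines>...
                       out=out,
                       weights=wgt)
    slices_having_nans = np.isnan(arr[-1, ...])
                                  ~~~^^^^^^^^^
IndexError: index -1 is out of bounds for axis 0 with size 0
```

```bash
sed -i "s/(S<40)&(V>150)/(S<70)\&(V>135)/" h.py; python3 - <<'E'
from h import *
B={'top':{'white':(482,276,510,308),'orange':(280,228,320,268)},
'side':{'red':(385,245,412,272),'yellow':(404,238,426,262),'orange':(292,212,332,246)}}
a=np.load('top0p.npy');print(a[292,495],a[241,297])
cv2.imwrite('pics/c1.png',cv2.resize(a[215:310,260:520,::-1],None,fx=3,fy=3,interpolation=cv2.INTER_CUBIC))
for n in B:
    p,d=np.load(n+'0p.npy'),np.load(n+'0.npy')
    for c,b in B[n].items():
        P,uv=pts(n,p,d,c,b)
        if len(P)<4: print(n,c,'none');continue
        print(n,c,len(P),topface(P),'zmax',P[:,2].max().round(1), 'uv',uv.mean(0).round(1))
    if n=='top':
        P,_=pts(n,p,d,'white',(285,230,315,258));P=P[P[:,2]>205];print(len(P))
        if len(P)>3:
            q=P.mean(0);w,V=np.linalg.eigh(np.cov(P[:,:2].T));print('pointer',q,V[:,1],w)
        for b in ((295,318,335,360),(355,232,378,256)): print('loose',topface(pts(n,p,d,'orange',b)[0]))
E
```

```text
[145 141 139] [148 136 125]
top white 112 [ 463.6 -309.4   70.7  463.2 -309.2   24.5   70. ] zmax 73.7 uv [496.1 291.6]
top orange 579 [540.   84.4 226.3 541.   85.2  48.9 420. ] zmax 229.4 uv [300.  247.4]
14
pointer [553.91675534  90.61146799 226.92730289] [-0.93803472 -0.34654129] [ 0.57499574 24.73847206]
loose [377.   61.5  46.9 377.8  63.   67.3 487. ]
loose [574.6 -51.5  22.9 576.  -52.7  31.3  83. ]
side red 83 [ 483.8 -147.3   68.5  483.4 -148.8   29.1   48. ] zmax 70.3 uv [398.5 256.5]
side yellow 94 [ 476.7 -201.    67.8  477.8 -201.3   32.9   56. ] zmax 71.1 uv [414.5 249.3]
side orange 511 [536.6  88.4 223.9 538.2  86.2  54.3 217. ] zmax 226.6 uv [310.9 229.6]
```

View pics/c1.png

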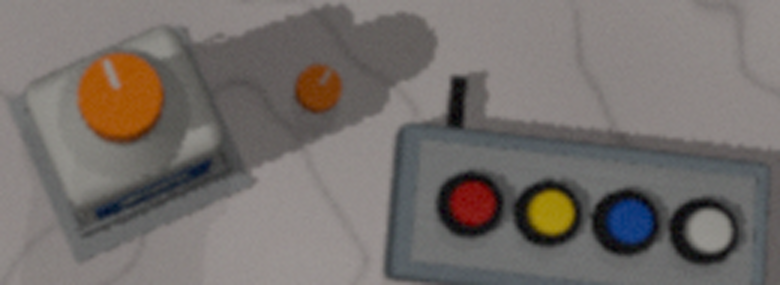

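The cap on the jug measures about 49 mm across, against about 67 and 31 mm for the loose ones. Its top is at z≈225, its centre is near (539.5,85) and the pointer lies at a yaw of about 20°. The keys run red, yellow, blue, white, with tops at about 69 mm. I close the fingers and go to a point above red.

step_arm:
  turn:
    - [0,0,0]
    - [0,0,0]
    - [0,0,0]
    - [0,0,0]
    - [0,0,0]
  xyz:
    - [3.2,-2.4,0.8]
    - [6.4,-4.8,1.7]
    - [9.6,-7.2,2.5]
    - [12.8,-9.6,3.3]
    - [16,-12,4.2]
  fingers: [0,0,0,0,0]
  newtons: 20

```text
clock: 0.52
tcp_pos: [369.9, -377.2, 171.2]
tool_rot: [[0.894, 0.449, -0.0], [0.449, -0.894, 0.001], [0.0, -0.001, -1.0]]
ft_force: [1.6, -0.2, 0.4]
width: 60.6
```

step_arm:
  turn:
    - [0,0,0]
    - [0,0,0]
    - [0,0,0]
    - [0,0,0]
    - [0,0,0]
  xyz:
    - [3.2,-2.4,1]
    - [6.4,-4.8,2.5]
    - [9.6,-7.2,4]
    - [12.8,-9.6,5.5]
    - [16,-12,7]
  fingers: [0,0,0,0,0]

```text
clock: 0.93
tcp_pos: [457.2, -200.9, 102.6]
tool_rot: [[0.894, 0.448, -0.0], [0.448, -0.894, 0.001], [0.0, -0.001, -1.0]]
ft_force: [0.7, -0.1, -0.3]
width: 27.5
```

step_arm:
  turn:
    - [0,0,0]
    - [0,0,0]
    - [0,0,0]
    - [0,0,0]
    - [0,0,0]
  xyz:
    - [2.4,-1.7,0.8]
    - [4.8,-3.4,1.6]
    - [4.8,-3.4,2.2]
    - [4.8,-3.4,2.2]
    - [4.8,-3.4,2.2]
  fingers: [0,0,0,0,0]

```text
clock: 1.35
tcp_pos: [484.4, -149.1, 80.5]
tool_rot: [[0.894, 0.449, -0.001], [0.449, -0.894, 0.001], [-0.001, -0.002, -1.0]]
ft_force: [-0.4, -0.5, 0.3]
width: 0.3
```

```bash
python3 - <<'E'
from h import *
for n in('side','top'):
    p,d=camera(n);np.save(n+'1p.npy',p);np.save(n+'1.npy',d)
s=observe();print(s['tcp_pos'],s['ft_force'],s['width'])
a=np.load('side1p.npy')[200:310,340:480,::-1];b=np.load('top1p.npy')[230:340,370:530,::-1]
f=lambda x:cv2.resize(x,(400,300),interpolation=cv2.INTER_CUBIC)
cv2.imwrite('pics/c2.png',np.hstack([f(a),f(b)]))
E
```

```text
[ 484.5448353  -149.92685706   80.99319265] [ 1.07435022 -0.28753558  0.49231605] 0.42879950980894416
```

View pics/c2.png

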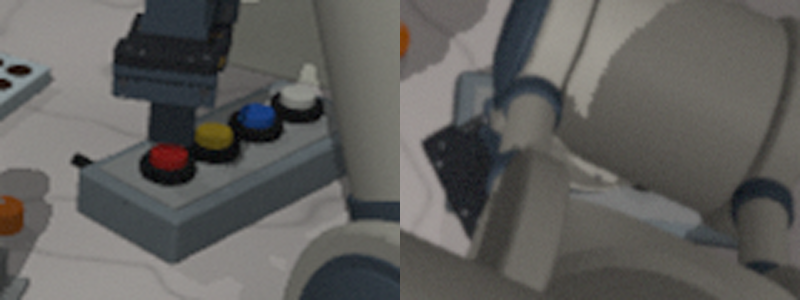

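In the left half of the crop the closed fingers hang centred over the red key at (168,158). The top view is blocked by the arm. Now I press red.

step_arm:
  turn:
    - [0,0,0]
    - [0,0,0]
    - [0,0,0]
    - [0,0,0]
    - [0,0,0]
  xyz:
    - [0,0,0.7]
    - [0,0,1.2]
    - [0,0,1.6]
    - [0,0,1.75]
    - [0,0,1.8]
  fingers: [0,0,0,0,0]

```text
clock: 1.87
tcp_pos: [484.5, -150.5, 63.1]
tool_rot: [[0.894, 0.447, -0.0], [0.447, -0.894, 0.0], [-0.0, -0.0, -1.0]]
ft_force: [-4.5, -4.6, 17.7]
width: 0.5
```

step_arm:
  turn:
    - [0,0,0]
    - [0,0,0]
    - [0,0,0]
    - [0,0,0]
    - [0,0,0]
  xyz:
    - [0,0,0]
    - [0,0,-0.6]
    - [0,0,-1.4]
    - [0,0,-2]
    - [0,0,-2]
  fingers: [0,0,0,0,0]

```text
clock: 2.28
tcp_pos: [485.0, -150.8, 84.3]
tool_rot: [[0.894, 0.447, 0.001], [0.447, -0.894, -0.0], [0.001, 0.001, -1.0]]
ft_force: [-0.1, 0.3, 0.5]
width: 0.4
```

step_arm:
  turn:
    - [0,0,0]
    - [0,0,0]
    - [0,0,0]
    - [0,0,0]
    - [0,0,0]
  xyz:
    - [-1,1.5,0]
    - [-2,3,0]
    - [-2.9,4.3,0]
    - [-2.9,4.3,0]
    - [-2.9,4.3,0]
  fingers: [0,0,0,0,0]

```text
clock: 2.7
tcp_pos: [478.1, -202.6, 84.3]
tool_rot: [[0.895, 0.446, 0.001], [0.446, -0.895, -0.0], [0.001, 0.001, -1.0]]
ft_force: [0.2, 0.1, -0.1]
width: 0.5
```

Now yellow: down to about 62.8.

step_arm:
  turn:
    - [0,0,0]
    - [0,0,0]
    - [0,0,0]
    - [0,0,0]
    - [0,0,0]
  xyz:
    - [0,0,1]
    - [0,0,1.6]
    - [0,0,1.95]
    - [0,0,2.15]
    - [0,0,2.15]
  fingers: [0,0,0,0,0]

```text
clock: 3.12
tcp_pos: [478.0, -201.9, 63.0]
tool_rot: [[0.895, 0.447, 0.001], [0.447, -0.895, 0.0], [0.001, 0.0, -1.0]]
ft_force: [-4.1, 2.7, 19.6]
width: 0.7
```

step_arm:
  turn:
    - [0,0,0]
    - [0,0,0]
    - [0,0,0]
    - [0,0,0]
    - [0,0,0]
  xyz:
    - [0,0,0]
    - [0,0,-0.6]
    - [0,0,-1.4]
    - [0,0,-2]
    - [0,0,-2]
  fingers: [0,0,0,0,0]

```text
clock: 3.53
tcp_pos: [478.5, -202.0, 84.2]
tool_rot: [[0.895, 0.447, 0.002], [0.447, -0.895, -0.0], [0.002, 0.001, -1.0]]
ft_force: [-0.5, 0.2, 0.1]
width: 0.6
```

step_arm:
  turn:
    - [0,0,0]
    - [0,0,0]
    - [0,0,0]
    - [0,0,0]
    - [0,0,0]
  xyz:
    - [-1,1.5,0]
    - [-2,3,0]
    - [-3,4.5,0]
    - [-3,4.5,0]
    - [-3,4.5,0]
  fingers: [0,0,0,0,0]

```text
clock: 3.95
tcp_pos: [471.5, -256.0, 84.0]
tool_rot: [[0.895, 0.446, 0.002], [0.446, -0.895, -0.0], [0.002, 0.001, -1.0]]
ft_force: [-0.8, -0.3, 0.8]
width: 0.7
```

step_arm:
  turn:
    - [0,0,0]
    - [0,0,0]
    - [0,0,0]
    - [0,0,0]
    - [0,0,0]
  xyz:
    - [0,0,1]
    - [0,0,1.6]
    - [0,0,1.95]
    - [0,0,2.15]
    - [0,0,2.15]
  fingers: [0,0,0,0,0]

```text
clock: 4.37
tcp_pos: [471.5, -255.3, 63.0]
tool_rot: [[0.895, 0.446, 0.002], [0.446, -0.895, 0.0], [0.001, 0.001, -1.0]]
ft_force: [-4.8, 4.3, 22.4]
width: 0.5
```

step_arm:
  turn:
    - [0,0,0]
    - [0,0,0]
    - [0,0,0]
    - [0,0,0]
    - [0,0,0]
  xyz:
    - [0,0,0]
    - [0,0,-0.6]
    - [0,0,-2]
    - [0,0,-4.5]
    - [0,0,-8]
  fingers: [0,0,0,0,0]

```text
clock: 4.78
tcp_pos: [470.0, -253.9, 141.8]
tool_rot: [[0.895, 0.447, -0.003], [0.447, -0.895, 0.003], [-0.001, -0.004, -1.0]]
ft_force: [-0.4, 0.1, -0.6]
width: 0.7
```

```bash
python3 -c "
from h import *
s=observe();print(s['q'],s['clock'])"
```

```text
[-6.07839878e-01  4.55235572e-01  1.65342932e+00  1.19667976e-03
  1.03672727e+00  4.99315202e-01] 4.7833
```

The three key presses read 18, 20 and 22 N with the TCP at about 63 mm, so each key was fully down. Now I rise and go over to the cap, opening the gripper.

step_arm:
  turn:
    - [0,0,0]
    - [0,0,0]
    - [0,0,0]
    - [0,0,0]
    - [0,0,0]
  xyz:
    - [1.5,-1.9,-2.7]
    - [3.3,-4.2,-5.4]
    - [5.2,-6.6,-8.1]
    - [7.1,-9.0,-10.8]
    - [9,-11.4,-13.5]
  fingers: [60,100,100,100,100]

```text
clock: 5.2
tcp_pos: [499.5, -110.2, 278.2]
tool_rot: [[0.895, 0.447, -0.003], [0.447, -0.895, 0.003], [-0.001, -0.004, -1.0]]
ft_force: [1.2, 0.1, 0.6]
width: 30.9
```

step_arm:
  turn:
    - [0,0,0]
    - [0,0,0]
    - [0,0,0]
    - [0,0,0]
    - [0,0,0]
  xyz:
    - [2.5,-3.2,0]
    - [5,-6.4,0]
    - [7.5,-9.6,0]
    - [10,-12.8,0]
    - [12.3,-15.7,0]
  fingers: [100,100,100,100,100]

```text
clock: 5.62
tcp_pos: [538.9, 88.0, 278.5]
tool_rot: [[0.894, 0.448, -0.004], [0.448, -0.894, 0.004], [-0.002, -0.005, -1.0]]
ft_force: [1.3, -1.2, 0.8]
width: 64.1
```

step_arm:
  turn:
    - [0,0,0]
    - [0,0,0]
    - [0,0,0]
  xyz:
    - [0,0,0]
    - [0,0,0]
    - [0,0,0]
  fingers: [100,100,100]

```text
clock: 5.87
tcp_pos: [538.4, 88.1, 278.1]
tool_rot: [[0.894, 0.449, -0.005], [0.449, -0.894, 0.003], [-0.003, -0.005, -1.0]]
ft_force: [1.1, -1.1, -0.1]
width: 84.1
```

```bash
python3 - <<'E'
from h import *
for n in('side','top'):
    p,d=camera(n);np.save(n+'2p.npy',p);np.save(n+'2.npy',d)
s=observe();print(s['tcp_pos'],s['ft_force'],s['width'],s['q'],np.round(s['tool_rot'],3).tolist())
a=np.load('side2p.npy')[130:330,200:467,::-1];b=np.load('top2p.npy')[180:330,200:400,::-1]
f=lambda x:cv2.resize(x,(400,300),interpolation=cv2.INTER_CUBIC)
cv2.imwrite('pics/c3.png',np.hstack([f(a),f(b)]))
p,d=np.load('side2p.npy'),np.load('side2.npy');P,uv=pts('side',p,d,'orange',(292,212,332,246));print(topface(P),len(P))
P0=P;x=uv;print('px u range',x[:,0].min(),x[:,0].max())
E
```

```text
[538.59738829  87.04338887 278.36750069] [ 0.99871581 -0.10458439 -0.07219758] 90.54007425707279 [0.04846442 0.32406088 1.44502161 0.00360821 1.37674582 1.15542474] [[0.895, 0.447, -0.004], [0.447, -0.895, 0.003], [-0.002, -0.005, -1.0]]
[536.9  88.4 223.7 540.   87.8  51.8 225. ] 520
px u range 299 323
```

View pics/c3.png

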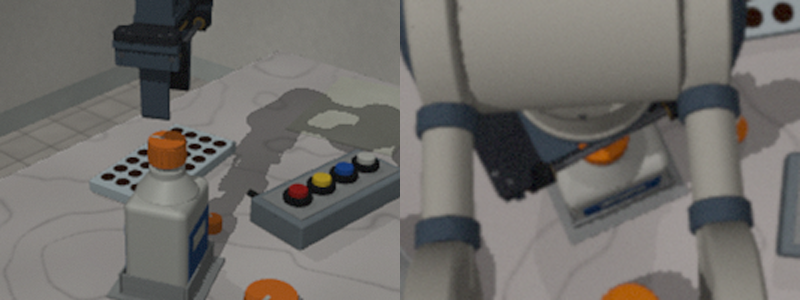

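The side crop shows the open fingers above the orange cap at (167,150), and the arm covers the top view. The best estimate of the cap's centre is (540,86). I descend 88 mm.

step_arm:
  turn:
    - [0,0,0]
    - [0,0,0]
    - [0,0,0]
    - [0,0,0]
    - [0,0,0]
  xyz:
    - [0.1,0.2,2.5]
    - [0.1,0.2,5]
    - [0.1,0.2,7]
    - [0.1,0.2,8.3]
    - [0.1,0.2,8.8]
  fingers: [100,100,100,100,100]

```text
clock: 6.38
tcp_pos: [538.9, 84.6, 188.5]
tool_rot: [[0.896, 0.445, -0.007], [0.445, -0.896, 0.003], [-0.005, -0.006, -1.0]]
ft_force: [-0.3, 0.8, -0.1]
width: 91.5
```

step_arm:
  turn:
    - [0,0,0]
    - [0,0,0]
    - [0,0,0]
    - [0,0,0]
    - [0,0,0]
  xyz:
    - [0,0,0]
    - [0,0,0]
    - [0,0,0]
    - [0,0,0]
    - [0,0,0]
  fingers: [58,54,48,44,44]
  newtons: 10

```text
clock: 6.8
tcp_pos: [539.3, 84.6, 189.3]
tool_rot: [[0.896, 0.445, -0.006], [0.445, -0.896, 0.003], [-0.004, -0.006, -1.0]]
ft_force: [-0.1, 0.4, 0.8]
width: 61.2
```

step_arm:
  turn:
    - [0,0,0]
    - [0,0,0]
    - [0,0,0]
    - [0,0,0]
    - [0,0,0]
  xyz:
    - [0,0,0]
    - [0,0,0]
    - [0,0,0]
    - [0,0,0]
    - [0,0,0]
  fingers: [40,40,40,40,40]
  newtons: 10

```text
clock: 7.22
tcp_pos: [539.6, 84.5, 189.6]
tool_rot: [[0.896, 0.445, -0.005], [0.445, -0.896, 0.003], [-0.003, -0.005, -1.0]]
ft_force: [0.5, -1.5, 4.3]
width: 50.4
```

The grip reads 50.4 mm, which fits the cap, and the side force is small. I tighten the grip and then push down.

step_arm:
  turn:
    - [0,0,0]
    - [0,0,0]
    - [0,0,0]
  xyz:
    - [0,0,0]
    - [0,0,0]
    - [0,0,0]
  fingers: [30,30,30]
  newtons: 55

```text
clock: 7.47
tcp_pos: [539.6, 84.5, 189.6]
tool_rot: [[0.896, 0.445, -0.005], [0.445, -0.896, 0.003], [-0.003, -0.005, -1.0]]
ft_force: [-0.9, -1.3, 5.0]
width: 49.6
```

step_arm:
  turn:
    - [0,0,0]
    - [0,0,0]
    - [0,0,0]
    - [0,0,0]
    - [0,0,0]
  xyz:
    - [0,0,0.2]
    - [0,0,0.4]
    - [0,0,0.5]
    - [0,0,0.6]
    - [0,0,0.6]
  fingers: [30,30,30,30,30]

```text
clock: 7.88
tcp_pos: [539.7, 84.5, 183.8]
tool_rot: [[0.896, 0.445, -0.005], [0.445, -0.896, 0.003], [-0.003, -0.005, -1.0]]
ft_force: [-2.0, -1.1, 9.4]
width: 49.8
```

step_arm:
  turn:
    - [0,0,0]
    - [0,0,0]
    - [0,0,0]
    - [0,0,0]
  xyz:
    - [0,0,0.1]
    - [0,0,0.2]
    - [0,0,0.2]
    - [0,0,0.2]
  fingers: [30,30,30,30]

```text
clock: 8.22
tcp_pos: [539.7, 84.6, 182.6]
tool_rot: [[0.895, 0.445, -0.004], [0.445, -0.895, 0.003], [-0.002, -0.005, -1.0]]
ft_force: [-6.0, -2.3, 19.8]
width: 49.4
```

Firm stop reached. I twist anticlockwise, which is negative about tool z, while holding the push.

step_arm:
  turn:
    - [0,0,-5]
    - [0,0,-10]
    - [0,0,-15]
    - [0,0,-20]
    - [0,0,-25]
  xyz:
    - [0,0,0.05]
    - [0,0,0.05]
    - [0,0,0.05]
    - [0,0,0.05]
    - [0,0,0.05]
  fingers: [30,30,30,30,30]

```text
clock: 8.63
tcp_pos: [540.3, 84.6, 182.7]
tool_rot: [[0.62, 0.784, -0.003], [0.784, -0.62, 0.003], [0.001, -0.004, -1.0]]
ft_force: [-0.0, -0.3, 12.6]
width: 49.5
```

```bash
python3 - <<'E'
from h import *
s=observe();R=np.array(s['tool_rot']);print(s['tcp_pos'],s['ft_force'],s['moment'],np.degrees(np.arctan2(R[1,0],R[0,0])))
E
```

```text
[540.26507409  84.62238098 182.68439333] [-0.01625724 -0.34808945 12.61353935] [-0.14992704  0.04779716  0.03689769] 51.67361325614376
```

step_arm:
  turn:
    - [0,0,-6]
    - [0,0,-12]
    - [0,0,-18]
    - [0,0,-24]
    - [0,0,-29]
  xyz:
    - [0,0,0.06]
    - [0,0,0.06]
    - [0,0,0.06]
    - [0,0,0.06]
    - [0,0,0.06]
  fingers: [30,30,30,30,30]

```text
clock: 9.05
tcp_pos: [540.8, 84.8, 182.6]
tool_rot: [[0.157, 0.988, -0.001], [0.988, -0.157, 0.003], [0.003, -0.002, -1.0]]
ft_force: [0.1, -0.4, 11.2]
width: 49.5
```

step_arm:
  turn:
    - [0,0,-6]
    - [0,0,-12]
    - [0,0,-18]
    - [0,0,-24]
    - [0,0,-28]
  xyz:
    - [0,0,0.06]
    - [0,0,0.06]
    - [0,0,0.06]
    - [0,0,0.06]
    - [0,0,0.06]
  fingers: [30,30,30,30,30]

```text
clock: 9.47
tcp_pos: [541.3, 84.9, 182.7]
tool_rot: [[-0.331, 0.944, 0.0], [0.944, 0.331, 0.004], [0.003, 0.001, -1.0]]
ft_force: [-1.4, -1.0, 12.6]
width: 49.8
```

```bash
python3 - <<'E'
from h import *
s=observe();R=np.array(s['tool_rot']);print(s['tcp_pos'],s['ft_force'],s['moment'],np.degrees(np.arctan2(R[1,0],R[0,0])))
p,d=camera('side');cv2.imwrite('pics/c4.png',cv2.resize(p[170:300,240:400,::-1],(640,520),interpolation=cv2.INTER_CUBIC))
E
```

```text
[541.32604492  84.85995207 182.67364901] [-1.42820859 -0.96987475 12.59265183] [-0.13470856  0.05866671 -0.07505434] 109.32995297712947
```

View pics/c4.png

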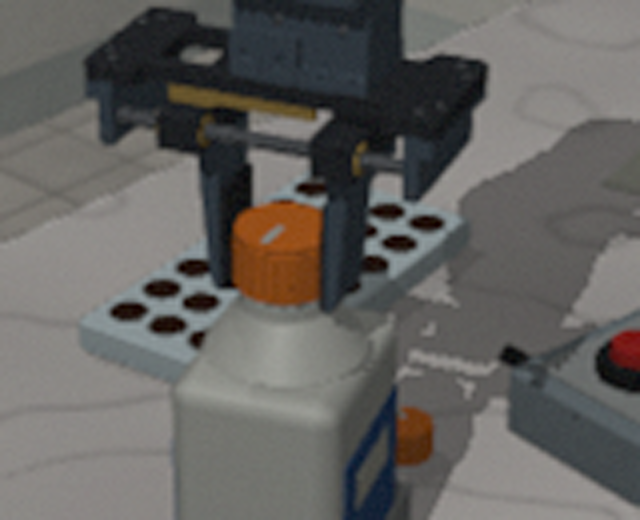

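The cap has turned 83°, and its pointer at (272,234) has swung towards +y with it. The underside sits 3.3 mm above the TCP, so the final TCP z is about 279. I lift 96.5 mm straight up.

step_arm:
  turn:
    - [0,0,0]
    - [0,0,0]
    - [0,0,0]
    - [0,0,0]
    - [0,0,0]
  xyz:
    - [0,0,-0.8]
    - [0,0,-2.2]
    - [0,0,-4]
    - [0,0,-6]
    - [0,0,-8]
  fingers: [30,30,30,30,30]

```text
clock: 9.93
tcp_pos: [540.8, 84.7, 263.0]
tool_rot: [[-0.335, 0.942, -0.001], [0.942, 0.335, 0.004], [0.004, -0.0, -1.0]]
ft_force: [0.2, 0.1, -0.4]
width: 49.6
```

step_arm:
  turn:
    - [0,0,0]
    - [0,0,0]
    - [0,0,0]
    - [0,0,0]
    - [0,0,0]
  xyz:
    - [0,0,-0.6]
    - [0,0,-1.2]
    - [0,0,-1.6]
    - [0,0,-1.6]
    - [0,0,-1.6]
  fingers: [30,30,30,30,30]

```text
clock: 10.35
tcp_pos: [540.4, 84.6, 278.1]
tool_rot: [[-0.335, 0.942, -0.003], [0.942, 0.335, 0.004], [0.004, -0.001, -1.0]]
ft_force: [0.2, -0.0, -0.5]
width: 49.3
```

step_arm:
  turn:
    - [0,0,0]
    - [0,0,0]
    - [0,0,0]
  xyz:
    - [0,0,0]
    - [0,0,0]
    - [0,0,0]
  fingers: [30,30,30]

```text
clock: 10.6
tcp_pos: [540.2, 84.6, 277.6]
tool_rot: [[-0.335, 0.942, -0.004], [0.942, 0.335, 0.004], [0.005, -0.002, -1.0]]
ft_force: [-0.2, -0.2, -0.2]
width: 50.0
```

```bash
python3 - <<'E'
from h import *
s=observe();print(s['clock'],s['tcp_pos'],s['ft_force'],s['width'],np.abs(s['joint_vel']).max())
p,d=camera('side');cv2.imwrite('pics/c5.png',cv2.resize(p[130:390,200:460,::-1],(600,600),interpolation=cv2.INTER_CUBIC))
P,uv=pts('side',p,d,'orange',(280,150,345,235));print(len(P),topface(P),'z',np.percentile(P[:,2],[1,50,99]))
P,uv=pts('side',p,d,'red',(385,245,412,272));print(topface(P))
q,_=camera('top');cv2.imwrite('pics/top5.png',q[:,:,::-1])
E
```

```text
10.6 [540.23804573  84.61232206 277.58335196] [-0.19501353 -0.20418522 -0.22264536] 49.952010327145864 0.005067002779172186
486 [538.8  90.9 311.5 538.8  88.6  54.3 202. ] z [283.85224015 305.91594698 318.70514093]
[ 483.5 -147.2   68.   483.7 -147.1   31.4   54. ]
```

View pics/c5.png

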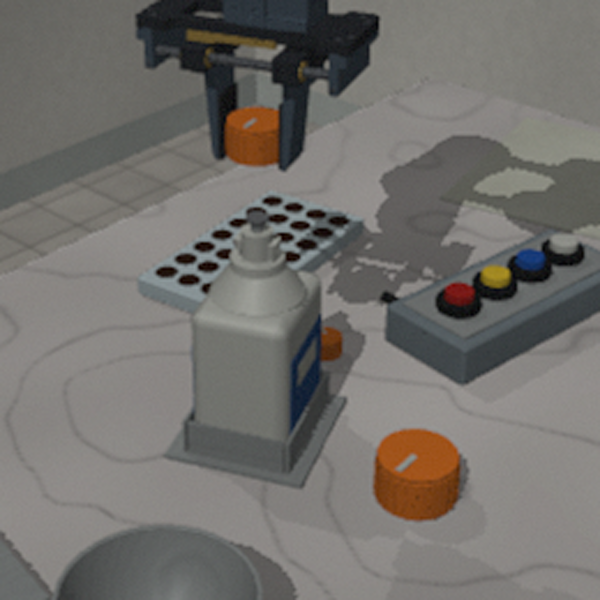

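The cap is off and held at (253,135) in the crop. The grey plug at (257,215) is bare, all the keys are up, and the mould is untouched. The underside is at about 281 mm and the aim is 282.5, so I nudge it up and hold still.

step_arm:
  turn:
    - [0,0,0]
    - [0,0,0]
    - [0,0,0]
    - [0,0,0]
    - [0,0,0]
  xyz:
    - [0,0,-0.1]
    - [0,0,-0.2]
    - [0,0,-0.2]
    - [0,0,-0.2]
    - [0,0,-0.2]
  fingers: [30,30,30,30,30]

```text
clock: 11.12
tcp_pos: [540.4, 84.6, 279.9]
tool_rot: [[-0.335, 0.942, -0.003], [0.942, 0.335, 0.004], [0.005, -0.002, -1.0]]
ft_force: [-0.3, -0.6, -0.0]
width: 49.5
```

```bash
python3 - <<'E'
from h import *
s=observe();print(s['clock'],s['tcp_pos'],s['width'],np.abs(s['joint_vel']).max());finish_job()
E
```

```text
11.1167 [540.3895564   84.61661194 279.89348949] 49.51330702775025 0.002564982415630419
the job is handed in; nothing more can be done
```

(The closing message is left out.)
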